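# Hover the marble inlay over its pocket

### The job

Pick up the oblong marble inlay by the bar of its suction lifter, carry it over the row of sample stones, above their tops and without bumping them, and finish while holding it still about a centimetre above the oblong pocket in its granite plaque, level, centred and square with the pocket, so that the fit of the outlines can be checked. Do not let the inlay or the robot touch either plaque, do not put it down or let go of it at the end, and leave the square inlay and everything else where it is.

Things in the scene. Friction and masses are not known exactly. Their poses are not given: they have to be found in the camera images.
- inlay_oblong: the inlay to lift: oblong white marble tile 80 x 50 x 10 mm, flat, 0.14 to 0.28 kg, with a suction lifter fixed on its middle: black disc 40 mm across up to height 22 mm, stem, and a black grip bar 46 long, 16 wide, 22 high, from 39 to 61 mm above the tile's underside. Origin: centre of the underside. x: along the 80 mm side and the bar; y: across the bar; z up
- grip (a point): middle of that grip bar, 50 mm above the underside of the oblong inlay
- plaque_oblong: black granite plaque 140 x 110 x 25 mm, fixed on two wooden battens 20 mm high, so that its top is 45 mm above the table; in its middle an oblong pocket with a pale floor. Origin: centre of its underside, on the table. x: along its 140 mm side, z up.
- pocket_oblong (a point): centre of the mouth of the oblong pocket, level with the plaque's top face (45 mm above the table). Pocket 84 mm along x, 54 mm along y, 8 mm deep; z up.
- plaque_square: the other plaque, not used: same outer size and height, but its pocket is square, 60 x 60 mm. Origin and axes as for the first.
- rack: fixed wooden rack 250 x 60 mm with a row of upright sample stones, the tallest reaching 100 mm above the table; it stands between the inlays (to the robot's right) and the plaques (to its left). Origin: centre of underside; x along the row, y across it, towards the plaques.
- inlay_square: the other inlay, NOT the one to lift: the same, but the marble is square, 56 x 56 x 10 mm; same lifter. Origin: centre of its underside. It stays where it is.
- jar: small closed glass jar, 56 mm across, 85 mm tall, bystander; origin: centre of underside
- cup: open steel cup, 72 mm across, 85 mm tall, bystander; origin: centre of underside
- offcut: grey stone offcut, 45 x 35 x 25 mm, bystander; origin: centre of underside
- brush: dusting brush lying flat, 200 mm long, 20 mm high, bystander
- chisel: round-handled stone chisel lying flat, 160 mm long, 26 mm high, bystander
- mallet: mallet lying flat, 260 mm long, 26 mm high, bystander
- magnifier: hand magnifier lying flat, lens frame 72 to 80 mm across with a 75 mm handle, 10 mm thick, bystander; origin: centre of the lens, underside
Things that resemble listed ones, but are neither listed nor needed, are in the scene too. Leave any pink or turquoise look-alike of the inlay_oblong alone.

How it is judged:
On the way:
1. the oblong inlay is held in the gripper, higher than the tallest sample stone (height (world z) of inlay_oblong above 0.1 m and contact force between the fingers and inlay_oblong above 1 N), for 0.1 s.
At the end, for the whole second after the job is handed in: The oblong inlay is held by the gripper, at rest, its underside 4 to 20 mm above the top of the plaque with the oblong pocket, touching no plaque, its centre within 7 mm of the pocket's centre horizontally, its long side within 0.1 rad of the pocket's (either way round), and level within 0.1 rad (horizontal distance between inlay_oblong and pocket_oblong below 0.007 m and z of inlay_oblong in the frame of pocket_oblong between 0.004 and 0.02 m and angle between the x axis of inlay_oblong and the x axis of pocket_oblong, either way round below 0.1 rad and angle between inlay_oblong's own z axis and vertical below 0.1 rad and contact force between the fingers and inlay_oblong above 2 N and contact force between inlay_oblong and plaque_oblong below 0.1 N and linear speed of inlay_oblong below 0.02 m/s and angular speed of inlay_oblong below 0.15 rad/s); the arm keeps its last pose, push and grip.
It fails at once if a bystander or the square inlay is moved more than 25 mm (distance of any of inlay_square, jar, cup, offcut, brush, chisel, mallet, magnifier from where it was at the start of the episode above 0.025 m).
It fails at once if the sample rack is bumped (contact force between rack and anything else above 2 N).
It fails at once if a plaque is touched by the inlay or the robot (contact force between any of plaque_oblong, plaque_square and anything else above 1.5 N).
It fails at once if the inlay crosses the line of the rack lower than its tallest stones (y of inlay_oblong in the frame of rack between -0.03 and 0.03 m and height (world z) of inlay_oblong below 0.1 m).
It also fails if it takes over 38 s, if anything falls off the work surface, if the arm or the gripper's body presses on something with over 40 N, if the wrist force passes 120 N, or if a joint passes its speed limit or range.

### The arm

A 6-joint arm with a two-finger parallel gripper is mounted at the origin on the work surface. World frame = base frame: x ahead of the robot, y to its left, z up, the work surface at z = 0. Lengths are in m, angles in rad, forces in N, time in s.
With the tool pointing down it reaches from about 0.3 to 0.775 m from the base axis. Payload 14.6 kg.
Tool frame: the origin (TCP) lies midway between the tips of the shut fingers; the grasp point (between the pads) lies 19 mm behind it (grasp_offset is the distance from the TCP to the grasp point, in m); z points along the fingers, y is the line along which they close (so a half turn about z gives the same grasp; the last joint's range is limited). The gripper opens to 94 mm and grips with 3 to 60 N. Pads are 16 mm wide; open, the fingers measure 119 mm over their backs; the gripper's body (75 mm by 177 mm) begins 78 mm behind the grasp point.
Start: joints at [1.231, 0.3, 1.521, -0, 1.321, -0.067], TCP at [0.148, 0.53, 0.167] pointing down, gripper open.
Joint ranges: [-3.03, 3.03], [-0.79, 2.21], [0.23, 2.52], [-1.04, 4.18], [0, 3.07], [-2.55, 2.55]. Speed limits (rad/s): [2.22, 2.22, 2.57, 3.14, 3.14, 3.14].

### API

Orientations are given as [roll, pitch, yaw] about the fixed x, y, z axes, in that order (R = Rz(yaw) Ry(pitch) Rx(roll)).
In Python, from station import * gives the robot as it stands. The module is installed in compiled form; this text tells all that it offers.
- The arm moves only by the tool send_rows, never from a script. Its argument "rows" is a list of rows, each an object of numbers: "dx", "dy", "dz": the shift along the tool's x, y, z in mm; "roll": the turn about the tool's z in degrees; "jaw": the closure, from -1 (fully open) to 1 (shut). In form: [{"dx": .., "dy": .., "dz": .., "roll": .., "jaw": ..}, ...]. A call has 1 to 12 rows; each row shifts and turns the commanded pose from where the row before left it, along the tool's axes as they then stand; what a row does not reach is not made up. A row lasts 1/12 s, in which the tool goes at most 41.7 mm and 7.16 degrees, less where a joint would pass 70% of its speed; a pose out of reach is approached as far as the arm can. A call is refused whole if a number of a shift passes 41.7 or a number of a turn 7.16, either way. A call with a gripper value outside its range is refused whole. The fingers move at their own pace and stop on an object; "force" is the grip in N (left out, the last holds). Time passes only in rows, so rows that do not move let the fingers close. It gives the time, the measured TCP pose, the force, the opening and the grip force at its end, in the units of the state.
- get_obs(): the state, without advancing time (a new reading comes with each control period).
- camera(name): name is "scene" or "top" or "wrist"; returns a dict with "frame" (480x640x3 uint8, red, green, blue), "z_map" (480x640 float32, m along the optical axis (not along the pixel's ray), 0 where there is no reading), "camera_matrix" (3x3 intrinsics, pixels), "rvec" (rotation vector, rad) and "tvec" (3), from world to camera coordinates, as OpenCV has them. Camera axes: x right, y down, z forward; pixel columns grow to the right and rows downward; lengths in m; the calibration is good to about 2 mm. A picture is of the moment at which its call begins.
- hand_in(): hands the job in; it is judged then, once.
The state is a dict: "time_s": time; "qpos": joint angles; "joint_vel": joint speeds; "tau": joint torques, N m; "ee_pos": TCP position; "eef_rot": TCP orientation; "force": force on the tool from outside, world axes, zero at the start; "moment": the same for the moment, N m; "grip_width": finger opening in m; "grip_force": force on a finger pad.
Only numpy, scipy, OpenCV 4.12 (cv2) and the standard library are available. Lean on these libraries where they do the work, as an engineer would, in place of code of your own. Each camera call takes 0.05 s, during which the arm holds its last target. There are 200 camera calls.

## Working session

There is one attempt and no reset: what is moved stays moved. The work goes in short steps, Python scripts to look and compute and a tool call to move; the robot and the scene stay as the last step left them, time stands still between calls to the robot, and variables do not carry over. Pictures are saved under pics/ and viewed, at most 10 in all, crops included, and the job is handed in when it is done.

Besides the shell and the picture viewer there is one more tool, called after "Request:" as name(argument=value, ...) on one line, values as JSON. send_rows: Moves the arm, as the interface text tells. Its arguments: {"type":"object","properties":{"rows":{"type":"array"},"force":{"type":"number"}},"required":["rows"]}

```bash
mkdir -p pics; cat > h.py <<'E'
from station import *
import numpy as np, cv2
def shot(n,f=None):
    c=camera(n)
    if f: cv2.imwrite('pics/'+f,cv2.cvtColor(c['frame'],cv2.COLOR_RGB2BGR))
    return c
def cam(c):
    R,_=cv2.Rodrigues(np.array(c['rvec'],float)); return R,np.array(c['tvec'],float).ravel(),np.array(c['camera_matrix'],float)
def ray(c,uv,z):
    R,t,K=cam(c); uv=np.atleast_2d(uv).astype(float)
    d=(np.c_[uv,np.ones(len(uv))]@np.linalg.inv(K).T)@R; o=-R.T@t
    return o+d*((z-o[2])/d[:,2])[:,None]
def cloud(c):
    R,t,K=cam(c); v,u=np.mgrid[:480,:640]; Z=c['z_map'].astype(float)
    p=np.stack([(u-K[0,2])/K[0,0]*Z,(v-K[1,2])/K[1,1]*Z,Z],-1)
    return (p-t)@R
E
python3 - <<'E'
from h import *
c=shot('top','top0.png'); s=shot('scene','scene0.png')
np.savez('top0',**c);np.savez('scene0',**s)
o=get_obs(); print(o)
E
```

```text
{'time_s': 0.1, 'qpos': array([ 1.23139935e+00,  3.00418774e-01,  1.52149905e+00, -1.94985157e-05,
        1.32070524e+00, -6.66104997e-02]), 'joint_vel': array([ 0.00171263, -0.00051105, -0.00059771, -0.00117706, -0.00153997,
        0.00194063]), 'tau': array([-2.20247862e-04, -5.32645261e+01, -3.53285587e+01,  7.09613808e-02,
        2.35044491e-02, -3.09613677e-05]), 'ee_pos': array([0.14810302, 0.529405  , 0.16664975]), 'eef_rot': array([-3.14056327e+00, -4.97407412e-05,  2.86881098e+00]), 'force': array([-0.2855856 , -0.56800216,  0.41668216]), 'moment': array([-0.00370127,  0.02083936, -0.01122059]), 'grip_force': 0.0, 'grip_width': 0.09399072187903743}
```

View pics/top0.png

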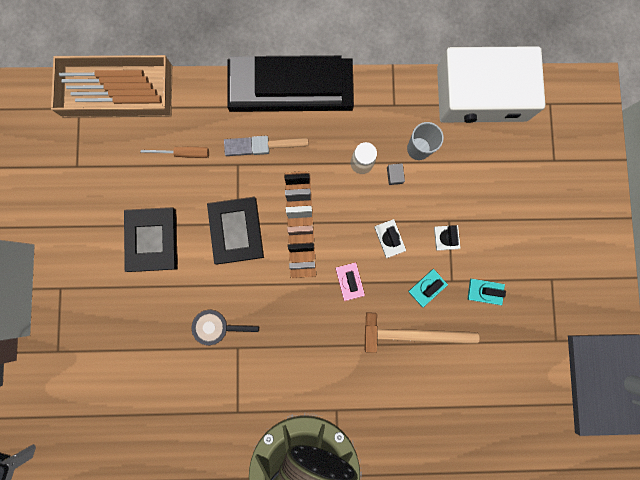

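View pics/scene0.png

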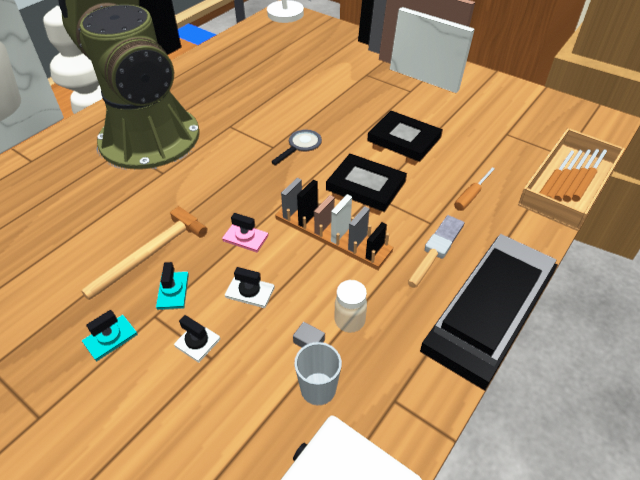

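The top view shows the oblong white inlay at about (390,238) and the square one at (448,237). The oblong-pocket plaque is at (235,231), the square one at (150,240), and the rack runs along column 300. The scene view agrees.

```bash
python3 - <<'E'
from h import *
for n in ('top0','scene0'):
    c=dict(np.load(n+'.npz')); P=cloud(c); f=c['frame'].astype(int); hsv=cv2.cvtColor(c['frame'],cv2.COLOR_RGB2HSV)
    def rect(m,z,box,mn=60):
        x0,y0,x1,y1=box; M=np.zeros((480,640),np.uint8); M[y0:y1,x0:x1]=m[y0:y1,x0:x1]
        cs,_=cv2.findContours(M,cv2.RETR_EXTERNAL,cv2.CHAIN_APPROX_NONE)
        for k in cs:
            if cv2.contourArea(k)<mn: continue
            w=ray(c,k[:,0],z)[:,:2]; r=cv2.minAreaRect((w*1000).astype(np.float32))
            print('  px',k[:,0].mean(0).round(),'c',np.round(r[0],1),'size',np.round(r[1],1),'ang',round(r[2],1))
    Z=P[...,2]
    white=(hsv[...,1]<40)&(hsv[...,2]>150)
    pale=(hsv[...,1]<60)&(hsv[...,2]>90)
    T=n=='top0'
    print(n,'inlay'); rect(white,.01,(365,210,475,265) if T else (170,255,290,365))
    b=(370,215,410,262) if T else (220,255,280,308)
    print('bar (depth)'); m=(Z>.05)&(Z<.07); rect(m,.061,b,20)
    q=P[b[1]:b[3],b[0]:b[2]].reshape(-1,3); q=q[(q[:,2]>.053)&(q[:,2]<.07)]; print('  bar cloud',q.mean(0).round(4),len(q),q.max(0)[2])
    print('plaques'); b=(115,185,275,280) if T else (315,100,450,215)
    rect((Z>.040)&(Z<.052),.045,b); print('pockets'); rect(pale,.037,b)
    b=(280,165,322,285) if T else (265,170,400,270)
    q=P[b[1]:b[3],b[0]:b[2]].reshape(-1,3); q=q[(q[:,2]>.06)]; print('rack',q.min(0).round(3),q.max(0).round(3))
E
```

```text
top0 inlay
  px [448. 238.] c [ 525.6 -346.9] size [55.7 55.6] ang 3.1
  px [390. 238.] c [ 525.1 -211.1] size [79.6 50. ] ang 19.7
bar (depth)
  px [394. 236.] c [ 525.2 -210.4] size [45.4 17.7] ang 18.6
  bar cloud [ 0.5252 -0.2109  0.0606] 152 0.06541256872655313
plaques
  px [149. 239.] c [529.2 338.3] size [140.3 111.7] ang 2.0
  px [234. 230.] c [547. 147.] size [140.4 110.4] ang 7.2
pockets
  px [149. 239.] c [528.9 339.9] size [60.3 56.2] ang 1.4
  px [235. 230.] c [547.1 147.8] size [83.5 52.6] ang 7.0
rack [ 0.419 -0.031  0.06 ] [0.67  0.03  1.038]
scene0 inlay
  px [197. 344.] c [ 527.2 -347.3] size [60.2 57.9] ang 3.0
  px [249. 293.] c [ 526.9 -213.4] size [81.9 54.3] ang 19.7
bar (depth)
  px [247. 274.] c [ 529.4 -214.3] size [49.  22.2] ang 19.4
  bar cloud [ 0.5271 -0.2122  0.0591] 229 0.0640256484403036
plaques
  px [367. 179.] c [547.8 144.7] size [142.  116.5] ang 7.2
  px [406. 133.] c [529.8 336.1] size [142.5 117.8] ang 2.3
pockets
  px [343. 207.] c [546.5  54.4] size [39.4 62.8] ang 30.9
  px [366. 178.] c [543.3 152.6] size [82.3 49.4] ang 7.4
  px [405. 132.] c [525.  345.6] size [56.8 53.7] ang 1.4
rack [ 0.454 -0.614  0.06 ] [0.993 0.033 0.813]
```

Request:
send_rows(rows=[{"dx": -23.5, "dy": -25.5, "jaw": -1}, {"dx": -23.5, "dy": -25.5, "jaw": -1}, {"dx": -23.5, "dy": -25.5, "jaw": -1}, {"dx": -23.5, "dy": -25.5, "jaw": -1}, {"dx": -23.5, "dy": -25.5, "jaw": -1}, {"dx": -23.5, "dy": -25.5, "jaw": -1}, {"dx": -23.5, "dy": -25.5, "jaw": -1}, {"dx": -23.5, "dy": -25.5, "jaw": -1}, {"dx": -23.5, "dy": -25.5, "jaw": -1}, {"dx": -23.5, "dy": -25.5, "jaw": -1}, {"dx": -23.5, "dy": -25.5, "jaw": -1}, {"dx": -23.5, "dy": -25.5, "jaw": -1}])

```text
invalid input at $.rows[0]: expected keys dx, dy, dz, roll, jaw
```

Request:
send_rows(rows=[{"dx": -23.5, "dy": -25.5, "jaw": -1}, {"dx": -23.5, "dy": -25.5, "jaw": -1}, {"dx": -23.5, "dy": -25.5, "jaw": -1}, {"dx": -23.5, "dy": -25.5, "jaw": -1}, {"dx": -23.5, "dy": -25.5, "jaw": -1}, {"dx": -23.5, "dy": -25.5, "jaw": -1}, {"dx": -23.5, "dy": -25.5, "jaw": -1}, {"dx": -23.5, "dy": -25.5, "jaw": -1}, {"dx": -23.5, "dy": -25.5, "jaw": -1}, {"dx": -23.5, "dy": -25.5, "jaw": -1}, {"dx": -23.5, "dy": -25.5, "jaw": -1}, {"dx": -23.5, "dy": -25.5, "jaw": -1}])

```text
invalid input at $.rows[0]: expected keys dx, dy, dz, roll, jaw
```

Request:
send_rows(rows=[{"roll": 6, "jaw": -1}, {"roll": 6, "jaw": -1}, {"roll": 6, "jaw": -1}, {"roll": 6, "jaw": -1}, {"roll": 6, "jaw": -1}, {"roll": 6, "jaw": -1}, {"roll": 6, "jaw": -1}, {"roll": 6, "jaw": -1}, {"roll": 6, "jaw": -1}, {"roll": 6, "jaw": -1}, {"roll": 6, "jaw": -1}, {"roll": 6, "jaw": -1}])

```text
invalid input at $.rows[0]: expected keys dx, dy, dz, roll, jaw
```

Request:
send_rows(rows=[{"roll": 6, "jaw": -1}, {"roll": 6, "jaw": -1}, {"roll": 6, "jaw": -1}, {"roll": 6, "jaw": -1}, {"roll": 6, "jaw": -1}, {"roll": 6, "jaw": -1}, {"roll": 6, "jaw": -1}, {"roll": 6, "jaw": -1}, {"roll": 6, "jaw": -1}, {"roll": 6, "jaw": -1}, {"roll": 6, "jaw": -1}, {"roll": 6, "jaw": -1}])

```text
invalid input at $.rows[0]: expected keys dx, dy, dz, roll, jaw
```

All keys are required in every row.

Request:
send_rows(rows=[{"dx": -23.5, "dy": -25.5, "dz": 0, "roll": 0, "jaw": -1}, {"dx": -23.5, "dy": -25.5, "dz": 0, "roll": 0, "jaw": -1}, {"dx": -23.5, "dy": -25.5, "dz": 0, "roll": 0, "jaw": -1}, {"dx": -23.5, "dy": -25.5, "dz": 0, "roll": 0, "jaw": -1}, {"dx": -23.5, "dy": -25.5, "dz": 0, "roll": 0, "jaw": -1}, {"dx": -23.5, "dy": -25.5, "dz": 0, "roll": 0, "jaw": -1}, {"dx": -23.5, "dy": -25.5, "dz": 0, "roll": 0, "jaw": -1}, {"dx": -23.5, "dy": -25.5, "dz": 0, "roll": 0, "jaw": -1}, {"dx": -23.5, "dy": -25.5, "dz": 0, "roll": 0, "jaw": -1}, {"dx": -23.5, "dy": -25.5, "dz": 0, "roll": 0, "jaw": -1}, {"dx": -23.5, "dy": -25.5, "dz": 0, "roll": 0, "jaw": -1}, {"dx": -23.5, "dy": -25.5, "dz": 0, "roll": 0, "jaw": -1}])

```text
time_s: 1.1
ee_pos: [0.3376, 0.1573, 0.1671]
eef_rot: [3.142, 0.0, 2.869]
force: [0.6, 0.5, 0.2]
grip_width: 0.0939
grip_force: 0.0
```

Request:
send_rows(rows=[{"dx": -23.5, "dy": -25.5, "dz": 0, "roll": 0, "jaw": -1}, {"dx": -23.5, "dy": -25.5, "dz": 0, "roll": 0, "jaw": -1}, {"dx": -23.5, "dy": -25.5, "dz": 0, "roll": 0, "jaw": -1}, {"dx": -23.5, "dy": -25.5, "dz": 0, "roll": 0, "jaw": -1}, {"dx": -23.5, "dy": -25.5, "dz": 0, "roll": 0, "jaw": -1}, {"dx": -23.5, "dy": -25.5, "dz": 0, "roll": 0, "jaw": -1}, {"dx": -23.5, "dy": -25.5, "dz": 0, "roll": 0, "jaw": -1}, {"dx": -23.5, "dy": -25.5, "dz": 0, "roll": 0, "jaw": -1}, {"dx": -23.5, "dy": -25.5, "dz": 0, "roll": 0, "jaw": -1}, {"dx": -23.5, "dy": -25.5, "dz": 0, "roll": 0, "jaw": -1}, {"dx": -23.5, "dy": -25.5, "dz": 0, "roll": 0, "jaw": -1}, {"dx": -23.5, "dy": -25.5, "dz": 0, "roll": 0, "jaw": -1}])

```text
time_s: 2.1
ee_pos: [0.5268, -0.2133, 0.1668]
eef_rot: [3.141, -0.001, 2.869]
force: [0.2, 0.4, 0.3]
grip_width: 0.0939
grip_force: 0.0
```

Request:
send_rows(rows=[{"dx": 0, "dy": 0, "dz": 0, "roll": 6, "jaw": -1}, {"dx": 0, "dy": 0, "dz": 0, "roll": 6, "jaw": -1}, {"dx": 0, "dy": 0, "dz": 0, "roll": 6, "jaw": -1}, {"dx": 0, "dy": 0, "dz": 0, "roll": 6, "jaw": -1}, {"dx": 0, "dy": 0, "dz": 0, "roll": 6, "jaw": -1}, {"dx": 0, "dy": 0, "dz": 0, "roll": 6, "jaw": -1}, {"dx": 0, "dy": 0, "dz": 0, "roll": 6, "jaw": -1}, {"dx": 0, "dy": 0, "dz": 0, "roll": 6, "jaw": -1}, {"dx": 0, "dy": 0, "dz": 0, "roll": 6, "jaw": -1}, {"dx": 0, "dy": 0, "dz": 0, "roll": 6, "jaw": -1}, {"dx": 0, "dy": 0, "dz": 0, "roll": 6, "jaw": -1}, {"dx": 0, "dy": 0, "dz": 0, "roll": 6, "jaw": -1}])

```text
time_s: 3.1
ee_pos: [0.5263, -0.2116, 0.1668]
eef_rot: [-3.141, -0.0, 1.607]
force: [-0.4, -1.3, 0.1]
grip_width: 0.0938
grip_force: 0.0
```

Request:
send_rows(rows=[{"dx": 0, "dy": 0, "dz": 0, "roll": 6, "jaw": -1}, {"dx": 0, "dy": 0, "dz": 0, "roll": 6, "jaw": -1}, {"dx": 0, "dy": 0, "dz": 0, "roll": 6, "jaw": -1}, {"dx": 0, "dy": 0, "dz": 0, "roll": 6, "jaw": -1}, {"dx": 0, "dy": 0, "dz": 0, "roll": 6, "jaw": -1}, {"dx": 0, "dy": 0, "dz": 0, "roll": 6, "jaw": -1}, {"dx": 0, "dy": 0, "dz": 0, "roll": 6, "jaw": -1}, {"dx": 0, "dy": 0, "dz": 0, "roll": 6, "jaw": -1}, {"dx": 0, "dy": 0, "dz": 0, "roll": 6, "jaw": -1}, {"dx": 0, "dy": 0, "dz": 0, "roll": 6, "jaw": -1}, {"dx": 0, "dy": 0, "dz": 0, "roll": 6, "jaw": -1}, {"dx": 0, "dy": 0, "dz": 0, "roll": 6, "jaw": -1}])

```text
time_s: 4.1
ee_pos: [0.5263, -0.2116, 0.1668]
eef_rot: [-3.141, 0.001, 0.35]
force: [-0.3, -0.2, 0.1]
grip_width: 0.0937
grip_force: 0.0
```

Request:
send_rows(rows=[{"dx": 0, "dy": 0, "dz": 25, "roll": 0, "jaw": -1}, {"dx": 0, "dy": 0, "dz": 25, "roll": 0, "jaw": -1}, {"dx": 0, "dy": 0, "dz": 20, "roll": 0, "jaw": -1}, {"dx": 0, "dy": 0, "dz": 20, "roll": 0, "jaw": -1}, {"dx": 0, "dy": 0, "dz": 15, "roll": 0, "jaw": -1}, {"dx": 0, "dy": 0, "dz": 15, "roll": 0, "jaw": -1}, {"dx": 0, "dy": 0, "dz": 10, "roll": 0, "jaw": -1}, {"dx": 0, "dy": 0, "dz": 6, "roll": 0, "jaw": -1}, {"dx": 0, "dy": 0, "dz": 0, "roll": 0, "jaw": -1}, {"dx": 0, "dy": 0, "dz": 0, "roll": 0, "jaw": -1}])

```text
time_s: 4.93
ee_pos: [0.5266, -0.2118, 0.0315]
eef_rot: [3.141, -0.0, 0.355]
force: [-0.4, -0.2, 0.9]
grip_width: 0.094
grip_force: 0.0
```

Request:
send_rows(force=30, rows=[{"dx": 0, "dy": 0, "dz": 0, "roll": 0, "jaw": 1}, {"dx": 0, "dy": 0, "dz": 0, "roll": 0, "jaw": 1}, {"dx": 0, "dy": 0, "dz": 0, "roll": 0, "jaw": 1}, {"dx": 0, "dy": 0, "dz": 0, "roll": 0, "jaw": 1}, {"dx": 0, "dy": 0, "dz": 0, "roll": 0, "jaw": 1}, {"dx": 0, "dy": 0, "dz": 0, "roll": 0, "jaw": 1}, {"dx": 0, "dy": 0, "dz": 0, "roll": 0, "jaw": 1}, {"dx": 0, "dy": 0, "dz": 0, "roll": 0, "jaw": 1}, {"dx": 0, "dy": 0, "dz": 0, "roll": 0, "jaw": 1}, {"dx": 0, "dy": 0, "dz": 0, "roll": 0, "jaw": 1}, {"dx": 0, "dy": 0, "dz": 0, "roll": 0, "jaw": 1}, {"dx": 0, "dy": 0, "dz": 0, "roll": 0, "jaw": 1}])

```text
time_s: 5.93
ee_pos: [0.5264, -0.2117, 0.0311]
eef_rot: [-3.142, 0.0, 0.356]
force: [-0.3, 0.6, 0.9]
grip_width: 0.0175
grip_force: 0.0
```

Request:
send_rows(rows=[{"dx": 0, "dy": 0, "dz": 0, "roll": 0, "jaw": 1}, {"dx": 0, "dy": 0, "dz": 0, "roll": 0, "jaw": 1}, {"dx": 0, "dy": 0, "dz": 0, "roll": 0, "jaw": 1}, {"dx": 0, "dy": 0, "dz": 0, "roll": 0, "jaw": 1}])

```text
time_s: 6.27
ee_pos: [0.5264, -0.2117, 0.0312]
eef_rot: [3.142, 0.0, 0.356]
force: [-0.8, 0.6, 0.9]
grip_width: 0.0008
grip_force: 0.0
```

```bash
python3 - <<'E'
from h import *
shot('wrist','w1.png'); s=shot('scene'); cv2.imwrite('pics/s1.png',cv2.resize(cv2.cvtColor(s['frame'],cv2.COLOR_RGB2BGR)[170:380,130:410],None,fx=2.8,fy=2.8))
E
```

```text
(no output)
```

View pics/w1.png

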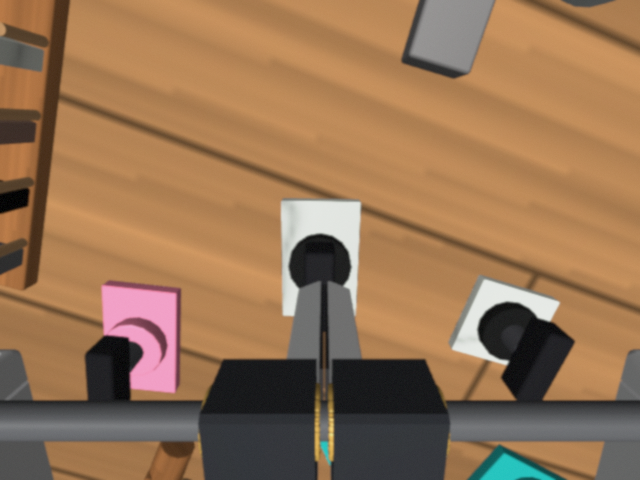

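View pics/s1.png

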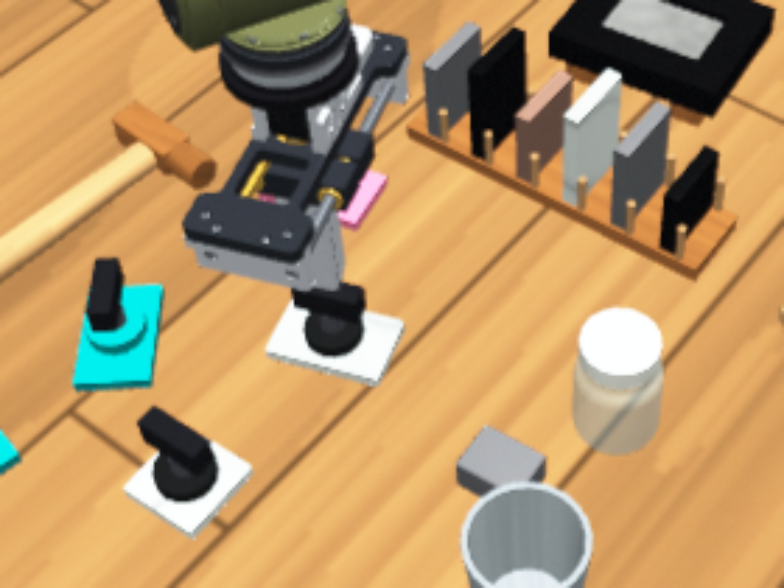

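The wrist view shows the jaws shut at about (322,290), short of the bar at (320,260) along tool x. The scene crop shows the inlay undisturbed and the fingers behind the bar. I'll measure where the tips and the inlay are now.

```bash
python3 - <<'E'
from h import *
for n in ('scene','top','wrist'):
    c=camera(n); np.savez(n+'1',**c); P=cloud(c); hsv=cv2.cvtColor(c['frame'],cv2.COLOR_RGB2HSV)
    print(n,'cam at',(-cam(c)[0].T@cam(c)[1]).round(3))
    m=((hsv[...,1]<40)&(hsv[...,2]>150)).astype(np.uint8)
    for k in cv2.findContours(m,0,1)[0]:
        w=ray(c,k[:,0],.01)[:,:2]
        if cv2.contourArea(k)>60 and abs(w.mean(0)-[.525,-.21]).max()<.06:
            r=cv2.minAreaRect((w*1000).astype(np.float32)); print(' tile',np.round(r[0],1),np.round(r[1],1),round(r[2],1),k[:,0].mean(0))
    q=P.reshape(-1,3); 
    for lo,hi in ((.025,.05),(.05,.062),(.064,.08),(.08,.1)):
        s=q[(abs(q[:,0]-.515)<.07)&(abs(q[:,1]+.21)<.06)&(q[:,2]>lo)&(q[:,2]<hi)]
        if len(s): print(' ',lo,hi,len(s),s.mean(0).round(3),s.min(0).round(3),s.max(0).round(3))
    if n=='wrist':
        for uv in ((322,270),(320,250),(315,285),(310,300),(300,340),(345,330)): print(uv,P[uv[1],uv[0]].round(4),c['frame'][uv[1],uv[0]])
print(get_obs()['qpos'].round(3),get_obs()['ee_pos'],get_obs()['eef_rot'])
E
```

```text
scene cam at [ 0.993 -0.614  0.813]
 tile [ 526.9 -212.9] [82.3 54.8] 19.3 [249.24137931 292.93793103]
  0.025 0.05 125 [ 0.53  -0.216  0.041] [ 0.507 -0.227  0.025] [ 0.549 -0.198  0.05 ]
  0.05 0.062 162 [ 0.532 -0.213  0.057] [ 0.507 -0.226  0.05 ] [ 0.549 -0.196  0.062]
  0.064 0.08 24 [ 0.535 -0.211  0.077] [ 0.528 -0.224  0.07 ] [ 0.54  -0.198  0.08 ]
  0.08 0.1 86 [ 0.536 -0.216  0.09 ] [ 0.529 -0.225  0.08 ] [ 0.541 -0.198  0.1  ]
top cam at [ 0.419 -0.025  1.038]
wrist cam at [ 0.607 -0.183  0.249]
 tile [ 525.2 -210.3] [80.  49.8] 19.4 [319.6345776  254.29666012]
  0.025 0.05 126 [ 0.546 -0.203  0.046] [ 0.542 -0.21   0.041] [ 0.549 -0.196  0.05 ]
  0.05 0.062 1046 [ 0.54  -0.205  0.06 ] [ 0.526 -0.215  0.05 ] [ 0.549 -0.196  0.062]
  0.064 0.08 301 [ 0.536 -0.209  0.076] [ 0.531 -0.22   0.069] [ 0.54  -0.198  0.08 ]
  0.08 0.1 1110 [ 0.535 -0.209  0.09 ] [ 0.519 -0.221  0.08 ] [ 0.54  -0.197  0.1  ]
(322, 270) [ 0.5381 -0.2072  0.0615] [36 37 38]
(320, 250) [ 0.5469 -0.2029  0.0581] [20 17 19]
(315, 285) [ 0.5345 -0.205   0.0748] [111 113 112]
(310, 300) [ 0.5337 -0.2033  0.0911] [113 113 113]
(300, 340) [ 0.533  -0.2009  0.1247] [111 112 111]
(345, 330) [ 0.539  -0.2164  0.1178] [112 112 111]
[-0.447  0.484  1.604 -0.     1.054  0.768] [ 0.52643037 -0.21168552  0.03115216] [3.14156745e+00 1.64449609e-05 3.55487135e-01]
```

Request:
send_rows(rows=[{"dx": 0, "dy": 0, "dz": -20, "roll": 0, "jaw": 1}, {"dx": 0, "dy": 0, "dz": -20, "roll": 0, "jaw": 1}, {"dx": 0, "dy": 0, "dz": 0, "roll": 0, "jaw": 1}, {"dx": 0, "dy": 0, "dz": 0, "roll": 0, "jaw": 1}])

```text
time_s: 6.85
ee_pos: [0.5269, -0.2119, 0.0718]
eef_rot: [3.14, -0.001, 0.355]
force: [0.2, -0.9, -0.3]
grip_width: 0.0004
grip_force: 0.0
```

```bash
python3 - <<'E'
from h import *
print(get_obs()['ee_pos'],get_obs()['grip_width'])
for n in ('scene','wrist'):
    c=camera(n); P=cloud(c); q=P.reshape(-1,3)
    ok=(abs(q[:,0]-.526)<.03)&(abs(q[:,1]+.2117)<.03)&(q[:,2]>.066)&(q[:,2]<.2)
    s=q[ok]; print(n,len(s),'lowest z',np.sort(s[:,2])[[0,5,20]].round(4))
    l=s[s[:,2]<s[:,2].min()+.02]; print('  tip xyz',l.mean(0).round(4),l.min(0).round(4),l.max(0).round(4))
    if n=='scene': cv2.imwrite('pics/s2.png',cv2.resize(cv2.cvtColor(c['frame'],cv2.COLOR_RGB2BGR)[130:330,170:330],None,fx=3,fy=3))
E
```

```text
[ 0.52686422 -0.2118716   0.0718306 ] 0.0004462121562153353
scene 294 lowest z [0.1096 0.1132 0.1195]
  tip xyz [ 0.5357 -0.2153  0.1219] [ 0.5265 -0.2253  0.1096] [ 0.5408 -0.2006  0.1295]
wrist 5005 lowest z [0.1087 0.1093 0.1105]
  tip xyz [ 0.5354 -0.209   0.121 ] [ 0.5247 -0.2204  0.1087] [ 0.5404 -0.1974  0.1287]
```

View pics/s2.png

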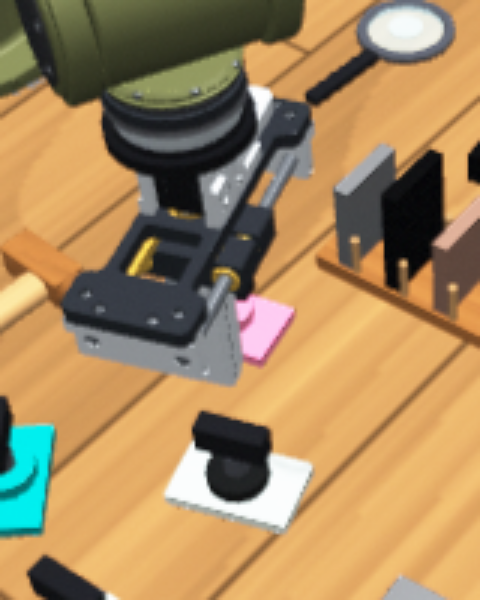

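The scene crop shows the shut fingers well above the bar. Both cameras put the tips at z ≈ 0.108 while ee_pos reads 0.072, so the fingers really end about 37 mm above the reported TCP. That is why they shut above the bar. The lateral position is right, so I'll open and go about 77 mm down from here, watching the force.

Request:
send_rows(rows=[{"dx": 0, "dy": 0, "dz": 0, "roll": 0, "jaw": -1}, {"dx": 0, "dy": 0, "dz": 0, "roll": 0, "jaw": -1}, {"dx": 0, "dy": 0, "dz": 0, "roll": 0, "jaw": -1}, {"dx": 0, "dy": 0, "dz": 0, "roll": 0, "jaw": -1}, {"dx": 0, "dy": 0, "dz": 0, "roll": 0, "jaw": -1}, {"dx": 0, "dy": 0, "dz": 0, "roll": 0, "jaw": -1}, {"dx": 0, "dy": 0, "dz": 0, "roll": 0, "jaw": -1}, {"dx": 0, "dy": 0, "dz": 0, "roll": 0, "jaw": -1}, {"dx": 0, "dy": 0, "dz": 0, "roll": 0, "jaw": -1}, {"dx": 0, "dy": 0, "dz": 0, "roll": 0, "jaw": -1}, {"dx": 0, "dy": 0, "dz": 0, "roll": 0, "jaw": -1}, {"dx": 0, "dy": 0, "dz": 0, "roll": 0, "jaw": -1}])

```text
time_s: 7.95
ee_pos: [0.5265, -0.2117, 0.0711]
eef_rot: [-3.142, -0.0, 0.356]
force: [-0.6, -0.4, -0.8]
grip_width: 0.0772
grip_force: 0.0
```

Request:
send_rows(rows=[{"dx": 0, "dy": 0, "dz": 10, "roll": 0, "jaw": -1}, {"dx": 0, "dy": 0, "dz": 10, "roll": 0, "jaw": -1}, {"dx": 0, "dy": 0, "dz": 10, "roll": 0, "jaw": -1}, {"dx": 0, "dy": 0, "dz": 10, "roll": 0, "jaw": -1}, {"dx": 0, "dy": 0, "dz": 10, "roll": 0, "jaw": -1}, {"dx": 0, "dy": 0, "dz": 0, "roll": 0, "jaw": -1}])

```text
time_s: 8.45
ee_pos: [0.5253, -0.2111, 0.0185]
eef_rot: [-3.139, 0.003, 0.355]
force: [-0.2, -0.2, 0.2]
grip_width: 0.0935
grip_force: 0.0
```

```bash
python3 - <<'E'
from h import *
o=get_obs();print(o['ee_pos'],o['grip_width'],o['force'])
c=camera('wrist'); P=cloud(c); cv2.imwrite('pics/w2.png',cv2.cvtColor(c['frame'],cv2.COLOR_RGB2BGR))
q=P.reshape(-1,3); a=np.deg2rad(19.6); d=q[:,:2]-[.5265,-.2117]; u=d@[np.cos(a),np.sin(a)]; v=d@[-np.sin(a),np.cos(a)]
for sg in (1,-1):
    s=(abs(u)<.03)&(sg*v>.035)&(sg*v<.065)&(q[:,2]>.03)&(q[:,2]<.15)
    print(sg,s.sum(),np.sort(q[s,2])[:60:10].round(4), u[s].max().round(3),v[s].min().round(3),v[s].max().round(3))
E
```

```text
[ 0.52525473 -0.21114006  0.01847534] 0.09347969779815767 [-0.24022889 -0.22043533  0.17260751]
1 6764 [0.056  0.057  0.0579 0.0581 0.0586 0.0591] 0.01 0.046 0.06
-1 6781 [0.0561 0.0571 0.0577 0.0581 0.0585 0.0591] 0.011 -0.06 -0.046
```

View pics/w2.png

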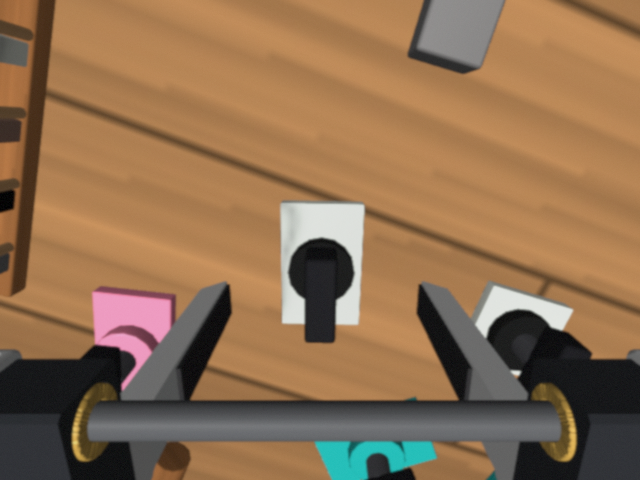

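The open fingers sit either side of the bar (320,295), symmetric about it, with tips at z ≈ 0.056. I'll go 25 mm further down and close.

Request:
send_rows(rows=[{"dx": 0, "dy": 0, "dz": 8, "roll": 0, "jaw": -1}, {"dx": 0, "dy": 0, "dz": 8, "roll": 0, "jaw": -1}, {"dx": 0, "dy": 0, "dz": 7, "roll": 0, "jaw": -1}, {"dx": 0, "dy": 0, "dz": 2, "roll": 0, "jaw": -1}, {"dx": 0, "dy": 0, "dz": 0, "roll": 0, "jaw": -1}, {"dx": 0, "dy": 0, "dz": 0, "roll": 0, "jaw": -1}])

```text
time_s: 9.0
ee_pos: [0.5265, -0.2117, -0.0038]
eef_rot: [3.142, -0.0, 0.356]
force: [-0.1, 1.0, 0.1]
grip_width: 0.0937
grip_force: 0.0
```

Request:
send_rows(force=35, rows=[{"dx": 0, "dy": 0, "dz": 0, "roll": 0, "jaw": 1}, {"dx": 0, "dy": 0, "dz": 0, "roll": 0, "jaw": 1}, {"dx": 0, "dy": 0, "dz": 0, "roll": 0, "jaw": 1}, {"dx": 0, "dy": 0, "dz": 0, "roll": 0, "jaw": 1}, {"dx": 0, "dy": 0, "dz": 0, "roll": 0, "jaw": 1}, {"dx": 0, "dy": 0, "dz": 0, "roll": 0, "jaw": 1}, {"dx": 0, "dy": 0, "dz": 0, "roll": 0, "jaw": 1}, {"dx": 0, "dy": 0, "dz": 0, "roll": 0, "jaw": 1}, {"dx": 0, "dy": 0, "dz": 0, "roll": 0, "jaw": 1}, {"dx": 0, "dy": 0, "dz": 0, "roll": 0, "jaw": 1}, {"dx": 0, "dy": 0, "dz": 0, "roll": 0, "jaw": 1}, {"dx": 0, "dy": 0, "dz": 0, "roll": 0, "jaw": 1}])

```text
time_s: 10.0
ee_pos: [0.5264, -0.2115, -0.0038]
eef_rot: [-3.141, 0.0, 0.356]
force: [0.4, 1.4, 0.0]
grip_width: 0.0178
grip_force: 0.4
```

Request:
send_rows(rows=[{"dx": 0, "dy": 0, "dz": 0, "roll": 0, "jaw": 1}, {"dx": 0, "dy": 0, "dz": 0, "roll": 0, "jaw": 1}, {"dx": 0, "dy": 0, "dz": 0, "roll": 0, "jaw": 1}, {"dx": 0, "dy": 0, "dz": 0, "roll": 0, "jaw": 1}])

```text
time_s: 10.33
ee_pos: [0.5263, -0.2116, -0.004]
eef_rot: [-3.141, 0.0, 0.355]
force: [-0.3, 0.5, -1.3]
grip_width: 0.0157
grip_force: 35.0
```

Request:
send_rows(rows=[{"dx": 0, "dy": 0, "dz": -6, "roll": 0, "jaw": 1}, {"dx": 0, "dy": 0, "dz": -12, "roll": 0, "jaw": 1}, {"dx": 0, "dy": 0, "dz": -18, "roll": 0, "jaw": 1}, {"dx": 0, "dy": 0, "dz": -18, "roll": 0, "jaw": 1}, {"dx": 0, "dy": 0, "dz": -18, "roll": 0, "jaw": 1}, {"dx": 0, "dy": 0, "dz": -18, "roll": 0, "jaw": 1}, {"dx": 0, "dy": 0, "dz": -18, "roll": 0, "jaw": 1}, {"dx": 0, "dy": 0, "dz": -18, "roll": 0, "jaw": 1}, {"dx": 0, "dy": 0, "dz": -18, "roll": 0, "jaw": 1}, {"dx": 0, "dy": 0, "dz": -12, "roll": 0, "jaw": 1}, {"dx": 0, "dy": 0, "dz": -6, "roll": 0, "jaw": 1}, {"dx": 0, "dy": 0, "dz": 0, "roll": 0, "jaw": 1}])

```text
time_s: 11.33
ee_pos: [0.527, -0.2119, 0.1602]
eef_rot: [3.139, -0.002, 0.356]
force: [-0.5, 0.5, -2.4]
grip_width: 0.0155
grip_force: 35.0
```

Request:
send_rows(rows=[{"dx": 0, "dy": 0, "dz": 0, "roll": 2.2, "jaw": 1}, {"dx": 0, "dy": 0, "dz": 0, "roll": 2.2, "jaw": 1}, {"dx": 0, "dy": 0, "dz": 0, "roll": 2.2, "jaw": 1}, {"dx": 0, "dy": 0, "dz": 0, "roll": 2.2, "jaw": 1}, {"dx": 0, "dy": 0, "dz": 0, "roll": 2.2, "jaw": 1}, {"dx": 0, "dy": 0, "dz": 0, "roll": 2.2, "jaw": 1}, {"dx": 0, "dy": 0, "dz": 0, "roll": 0, "jaw": 1}])

```text
time_s: 11.92
ee_pos: [0.5261, -0.2115, 0.1574]
eef_rot: [-3.141, 0.001, 0.123]
force: [0.3, -0.0, -2.8]
grip_width: 0.0156
grip_force: 35.0
```

```bash
cat > t.py <<'E'
from h import *
import sys
o=get_obs();print(o['time_s'],o['ee_pos'],o['eef_rot'],o['grip_width'],o['grip_force'])
# tile height from its upper face: plane through white pixels of the wrist depth map
c=shot('wrist',sys.argv[1]); P=cloud(c); hsv=cv2.cvtColor(c['frame'],cv2.COLOR_RGB2HSV)
m=((hsv[...,1]<40)&(hsv[...,2]>140)&(abs(P[...,:2]-o['ee_pos'][:2]).max(-1)<.06)&(P[...,2]>o['ee_pos'][2]-.02)&(P[...,2]<o['ee_pos'][2]+.025)).astype(np.uint8)
k=max(cv2.findContours(m,0,1)[0],key=cv2.contourArea)
q=P[cv2.erode(m,np.ones((5,5)))>0]; A=np.c_[q[:,:2]-o['ee_pos'][:2],np.ones(len(q))]; s=np.linalg.lstsq(A,q[:,2],rcond=None)[0]
print('tile top plane slope x,y',s[:2].round(3),'z at centre',s[2].round(4))
r=cv2.minAreaRect((ray(c,k[:,0],s[2])[:,:2]*1000).astype(np.float32)); print('tile',np.round(r,1) if 0 else r)
E
python3 t.py w3.png
```

```text
11.9167 [ 0.52606052 -0.21150841  0.15742178] [-3.14090088e+00  1.07241307e-03  1.23303209e-01] 0.015570238839086802 34.99009327500971
tile top plane slope x,y [-0.001  0.005] z at centre 0.1718
tile ((542.4137573242188, -209.96270751953125), (46.610939025878906, 49.52165222167969), 7.108794212341309)
```

View pics/w3.png

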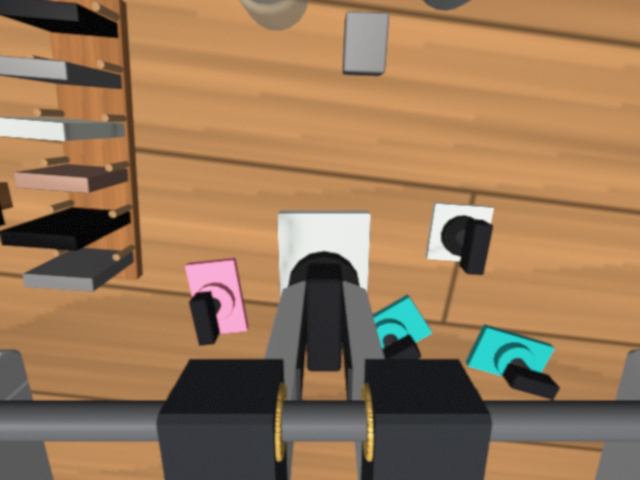

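The tile is held level (slope under 0.005). It is turned 7.1°, square with the pocket, and its underside is at 0.162, well over the stones. I'll carry it across.

Request:
send_rows(rows=[{"dx": 1, "dy": -5, "dz": 0, "roll": 0, "jaw": 1}, {"dx": 2, "dy": -11, "dz": 0, "roll": 0, "jaw": 1}, {"dx": 3, "dy": -16, "dz": 0, "roll": 0, "jaw": 1}, {"dx": 3, "dy": -16, "dz": 0, "roll": 0, "jaw": 1}, {"dx": 3, "dy": -16, "dz": 0, "roll": 0, "jaw": 1}, {"dx": 3, "dy": -16, "dz": 0, "roll": 0, "jaw": 1}, {"dx": 3, "dy": -16, "dz": 0, "roll": 0, "jaw": 1}, {"dx": 3, "dy": -16, "dz": 0, "roll": 0, "jaw": 1}, {"dx": 3, "dy": -16, "dz": 0, "roll": 0, "jaw": 1}, {"dx": 3, "dy": -16, "dz": 0, "roll": 0, "jaw": 1}, {"dx": 3, "dy": -16, "dz": 0, "roll": 0, "jaw": 1}, {"dx": 3, "dy": -16, "dz": 0, "roll": 0, "jaw": 1}])

```text
time_s: 12.97
ee_pos: [0.5369, -0.0312, 0.1581]
eef_rot: [-3.141, 0.0, 0.126]
force: [0.4, 0.4, -3.1]
grip_width: 0.0155
grip_force: 35.0
```

Request:
send_rows(rows=[{"dx": 3, "dy": -16, "dz": 0, "roll": 0, "jaw": 1}, {"dx": 3, "dy": -16, "dz": 0, "roll": 0, "jaw": 1}, {"dx": 3, "dy": -16, "dz": 0, "roll": 0, "jaw": 1}, {"dx": 3, "dy": -16, "dz": 0, "roll": 0, "jaw": 1}, {"dx": 3, "dy": -16, "dz": 0, "roll": 0, "jaw": 1}, {"dx": 3, "dy": -16, "dz": 0, "roll": 0, "jaw": 1}, {"dx": 3, "dy": -16, "dz": 0, "roll": 0, "jaw": 1}, {"dx": 3, "dy": -16, "dz": 0, "roll": 0, "jaw": 1}, {"dx": 3, "dy": -16, "dz": 0, "roll": 0, "jaw": 1}, {"dx": 3, "dy": -16, "dz": 0, "roll": 0, "jaw": 1}, {"dx": 2, "dy": -12, "dz": 0, "roll": 0, "jaw": 1}, {"dx": 0, "dy": -6, "dz": 0, "roll": 0, "jaw": 1}])

```text
time_s: 13.97
ee_pos: [0.5463, 0.1495, 0.158]
eef_rot: [-3.141, 0.0, 0.127]
force: [0.2, 0.4, -2.3]
grip_width: 0.0157
grip_force: 35.0
```

Request:
send_rows(rows=[{"dx": 0, "dy": 0, "dz": 0, "roll": 0, "jaw": 1}, {"dx": 0, "dy": 0, "dz": 0, "roll": 0, "jaw": 1}, {"dx": 0, "dy": 0, "dz": 0, "roll": 0, "jaw": 1}])

```text
time_s: 14.22
ee_pos: [0.5467, 0.1471, 0.1582]
eef_rot: [3.141, 0.0, 0.125]
force: [-0.7, 0.0, -1.9]
grip_width: 0.0158
grip_force: 35.0
```

```bash
cat >> t.py <<'E'
print('front edge mid',(np.array(r[0])).round(1))
P2=P; mp=((P[...,2]>.040)&(P[...,2]<.050)&(abs(P[...,0]-.547)<.1)&(abs(P[...,1]-.147)<.08)).astype(np.uint8)
w=P[mp>0][:,:2]*1000
print('plaque top',cv2.minAreaRect(w.astype(np.float32)),len(w))
# pocket floor seen ahead of the tile
hs=((hsv[...,1]<60)&(hsv[...,2]>70)&(abs(P[...,2]-.037)<.005)&(abs(P[...,0]-.547)<.06)&(abs(P[...,1]-.147)<.05)).astype(np.uint8)
if hs.sum()>50:
    k=max(cv2.findContours(hs,0,1)[0],key=cv2.contourArea); print('floor',cv2.minAreaRect((ray(c,k[:,0],.037)[:,:2]*1000).astype(np.float32)))
E
python3 t.py w4.png
```

```text
14.2167 [0.54669758 0.147115   0.1581541 ] [3.14145033e+00 5.23004189e-05 1.24780152e-01] 0.01575240476028889 34.98949140961486
tile top plane slope x,y [-0.012  0.003] z at centre 0.1728
tile ((562.712158203125, 148.74014282226562), (49.49007797241211, 49.7578010559082), 7.183215141296387)
front edge mid [562.7 148.7]
plaque top ((545.4408569335938, 148.64822387695312), (140.6580810546875, 110.5555419921875), 7.21627950668335) 9573
floor ((572.0220947265625, 152.06759643554688), (27.479894638061523, 54.77614212036133), 7.183467388153076)
```

View pics/w4.png

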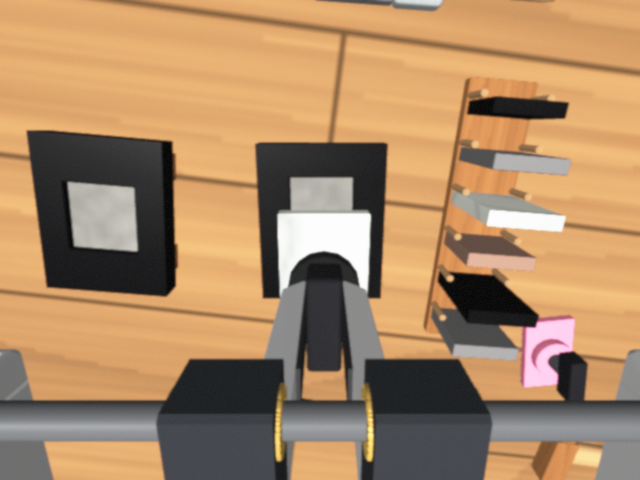

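The tile hangs above the oblong plaque (320,210) with the same angle, 7.2°, and within about 3 mm. I'll lower it partway with a small correction, then measure again.

Request:
send_rows(rows=[{"dx": -1, "dy": -1, "dz": 6, "roll": 0, "jaw": 1}, {"dx": 0, "dy": 0, "dz": 12, "roll": 0, "jaw": 1}, {"dx": 0, "dy": 0, "dz": 14, "roll": 0, "jaw": 1}, {"dx": 0, "dy": 0, "dz": 14, "roll": 0, "jaw": 1}, {"dx": 0, "dy": 0, "dz": 14, "roll": 0, "jaw": 1}, {"dx": 0, "dy": 0, "dz": 12, "roll": 0, "jaw": 1}, {"dx": 0, "dy": 0, "dz": 8, "roll": 0, "jaw": 1}, {"dx": 0, "dy": 0, "dz": 5, "roll": 0, "jaw": 1}, {"dx": 0, "dy": 0, "dz": 0, "roll": 0, "jaw": 1}, {"dx": 0, "dy": 0, "dz": 0, "roll": 0, "jaw": 1}])

```text
time_s: 15.1
ee_pos: [0.5458, 0.1485, 0.0734]
eef_rot: [-3.142, -0.0, 0.125]
force: [0.1, 0.6, -0.9]
grip_width: 0.0158
grip_force: 35.0
```

```bash
python3 t.py w5.png; python3 - <<'E'
from h import *
for n in ('scene',):
    c=shot(n); hsv=cv2.cvtColor(c['frame'],cv2.COLOR_RGB2HSV); P=cloud(c)
    m=((hsv[...,1]<40)&(hsv[...,2]>150)&(P[...,2]>.075)&(P[...,2]<.11)&(abs(P[...,0]-.547)<.06)&(abs(P[...,1]-.147)<.06)).astype(np.uint8)
    k=max(cv2.findContours(m,0,1)[0],key=cv2.contourArea); print('scene tile',cv2.minAreaRect((ray(c,k[:,0],.0925)[:,:2]*1000).astype(np.float32)))
E
```

```text
15.1 [0.54583298 0.14852497 0.07343614] [-3.14158906e+00 -3.68899637e-04  1.25097218e-01] 0.015822347575228966 34.98972171659261
tile top plane slope x,y [-0.015  0.003] z at centre 0.0881
tile ((561.8601684570312, 150.15667724609375), (49.46708297729492, 49.74138641357422), 7.200601577758789)
front edge mid [561.9 150.2]
plaque top ((545.731201171875, 148.6772918701172), (140.18173217773438, 110.77645111083984), 7.227520942687988) 18514
floor ((580.9227294921875, 153.12271118164062), (10.09194278717041, 55.13730239868164), 7.200881481170654)
scene tile ((550.5958862304688, 137.18325805664062), (81.84053039550781, 59.10087585449219), 7.858710765838623)
```

Tile centre (546.7, 148.3), plaque (545.7, 148.7), underside at 0.078. I'll go down 22 mm.

Request:
send_rows(rows=[{"dx": 0, "dy": 0, "dz": 4, "roll": 0, "jaw": 1}, {"dx": 0, "dy": 0, "dz": 5, "roll": 0, "jaw": 1}, {"dx": 0, "dy": 0, "dz": 5, "roll": 0, "jaw": 1}, {"dx": 0, "dy": 0, "dz": 4, "roll": 0, "jaw": 1}, {"dx": 0, "dy": 0, "dz": 3, "roll": 0, "jaw": 1}, {"dx": 0, "dy": 0, "dz": 1, "roll": 0, "jaw": 1}, {"dx": 0, "dy": 0, "dz": 0, "roll": 0, "jaw": 1}, {"dx": 0, "dy": 0, "dz": 0, "roll": 0, "jaw": 1}, {"dx": 0, "dy": 0, "dz": 0, "roll": 0, "jaw": 1}, {"dx": 0, "dy": 0, "dz": 0, "roll": 0, "jaw": 1}])

```text
time_s: 16.03
ee_pos: [0.5458, 0.1486, 0.0514]
eef_rot: [-3.142, -0.0, 0.125]
force: [-1.1, 0.2, -1.2]
grip_width: 0.0155
grip_force: 35.0
```

```bash
python3 t.py w6.png
```

```text
16.0333 [0.54576735 0.148571   0.05136384] [-3.14156234e+00 -4.09932815e-04  1.25151283e-01] 0.015498213693084363 34.98991464923165
tile top plane slope x,y [-0.368 -0.051] z at centre 0.0725
tile ((566.30029296875, 150.68466186523438), (52.616600036621094, 48.94837951660156), 7.206707000732422)
front edge mid [566.3 150.7]
plaque top ((545.62744140625, 148.81588745117188), (140.6457977294922, 110.49662017822266), 7.230739593505859) 22341
floor ((582.9832763671875, 153.6424560546875), (7.413451671600342, 54.82933044433594), 8.519976615905762)
```

View pics/w6.png

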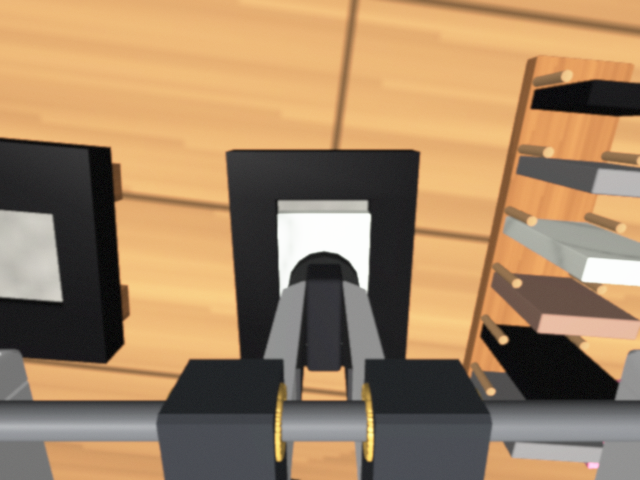

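The tile sits at the same pixels as before (front edge at row 212, columns 278–370), so the grip hasn't slipped. It is centred sideways over the pocket floor, with its underside about 11 mm above the plaque. (The odd slope reading comes from the floor merging into the tile mask.) Handing in.

```bash
python3 -c "
from station import *
print(hand_in())"
```

```text
the job is handed in; nothing more can be done
None
```

Handed in with the oblong inlay held still, level and square, about 11 mm above the oblong pocket and within about 2 mm of its centre by camera; the first grasp shut above the bar (the fingers end about 37 mm short of the reported tool point) and was redone, and the judge returned no verdict.

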